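Clamp a block in the drilling jig and jam the lock ring

TASK

The steel block sits loose in the cross-drilling jig on the bench. Turn the knurled knob on top of the clamp screw clockwise until its foot holds the block firmly under the pressure plate, nipped up to the right torque but not forced, then turn the wide lock ring below the knob clockwise down onto its washer and make it tight, so that drilling cannot shake the screw loose. Leave the block clamped, the ring tight and the tools and bracket lying around the jig where they are.

Things in the scene. Friction and masses are not known exactly. Their poses are not given: they have to be found in the camera images.
- knob_grip (a point): Centre of the clamp screw's knob: dark steel knurled cylinder, 33 mm in diameter, 23 mm tall, axis upright; the point is on the axis, half-way up. z is up; the frame turns with the knob. Clockwise from above drives the screw down, 10 mm a turn. Below the knob at least 6 mm of thread are bare before the lock ring, which stays still when the knob turns.
- ring_grip (a point): Centre of the lock ring: bright steel knurled ring, 54 mm in diameter, 11 mm thick, four slots in its top, on the same screw below the knob; the point is on the axis, half-way up. Clockwise from above lowers it, 10 mm a turn. The knob's top stands 28 to 37 mm above the ring's top, so fingers taking the ring from above straddle the knob.
- block_centre (a point): Centre of the machined steel block to be drilled, 32 x 36 x 34 mm, 0.31 kg, loose in the nest of the jig under the pressure plate with 1.5 mm play all round; it is not to be handled.
- nest (a point): Point of the jig on the screw axis, 33 mm above the bench, where the block's centre belongs; x points to the jig's column, z up. The jig is screwed down: grey cast base 126 x 104 x 16 mm, column behind the screw, arm 48 mm wide with its top 88 mm above the bench, steel plate with a drill bush on the -y side.
- clamp_screw: Foot, thread and knob in one piece, z up; origin on the axis at the flat face of the brass foot (22 mm across), 80 mm below the knob's top; it starts 0.9 to 2.5 mm above the plate. Turning freely takes 0.15 N m of friction; once the foot bears the torque rises, 0.0016 N m for each newton on the block. Right is 0.08 to 0.13 N m more than free; 0.2 more is forced. It stays where it is left.
- lock_ring: The lock ring; origin on the axis at its underside, z up; it starts 1.2 to 3.2 mm above the washer. Turning it freely takes 0.27 N m of friction and leaves the knob alone; once it bears the torque rises, 0.0016 N m for each newton on the washer. Tight is 0.14 to 0.24 N m more than free; 0.35 more is overtightened. It stays where it is left.
- lock_washer: The flat steel washer, 44 mm across and 3 mm thick, fixed on the jig's arm under the lock ring; origin on the axis at its underside, its top 91 mm above the bench.
- spanner_mid (a point): Middle of a chrome combination spanner, 143 mm long, lying beside the jig; a bystander.
- hex_key_mid (a point): Middle of a black hex key, 105 mm long, lying beside the jig; a bystander.
- bracket_mid (a point): Middle of a small bent alloy angle bracket, 28 x 35 x 30 mm, standing behind the jig; a bystander.
- pressure_plate: Steel pressure plate, 28 x 46 x 5 mm, sliding up and down on two guide pins below the arm; it lies on the block (its top 55 mm above the bench) and the foot of the clamp screw presses on it; origin at the centre of its underside, z up.

How it is judged:
By the outcome, as a careful person would: the job done as asked, in the order asked, and still so for the second after the job is handed in, with the robot touching nothing.
It also fails if it takes over 72 s, if anything falls off the work surface, if the arm or the gripper's body presses on something with over 40 N, if the wrist force passes 120 N, or if a joint passes its speed limit or range.

ROBOT

A 6-joint arm with a two-finger parallel gripper is mounted at the origin on a cart in front of the work surface, level with it; the furniture and walls round the work are solid. World frame = base frame: x ahead of the robot, y to its left, z up, the work surface at z = 0. Lengths are in m, angles in rad, forces in N, time in s.
With the tool pointing down it reaches from about 0.3 to 0.775 m from the base axis. Payload 14.6 kg.
Tool frame: the origin (TCP) lies midway between the tips of the shut fingers; the grasp point (between the pads) lies 19 mm behind it; z points along the fingers, y is the line along which they close (so a half turn about z gives the same grasp; the last joint's range is limited). The gripper opens to 94 mm and grips with 3 to 60 N. Pads are 16 mm wide; open, the fingers measure 119 mm over their backs; the gripper's body (75 mm by 177 mm) begins 78 mm behind the grasp point.
Start: joints at [1.23, 0.3, 1.521, -0, 1.321, -0.067], TCP at [0.149, 0.53, 0.205] pointing down, gripper open.
Joint ranges: [-3.03, 3.03], [-0.79, 2.21], [0.23, 2.52], [-1.04, 4.18], [0, 3.07], [-2.55, 2.55]. Speed limits (rad/s): [2.22, 2.22, 2.57, 3.14, 3.14, 3.14].

INTERFACE

Orientations are given as [roll, pitch, yaw] about the fixed x, y, z axes, in that order (R = Rz(yaw) Ry(pitch) Rx(roll)).
In Python, from station import ctrl gives the robot as it stands. The module is installed in compiled form; this text tells all that it offers.
- The arm moves only by the tool servo_tool, never from a script. Its argument "plan" is a list of rows, each a list of 7 numbers: the opening in per cent of the stroke, from 0 (shut) to 100 (fully open), then the shift along the tool's x, y, z in m, then the turn, a rotation vector about the tool's x, y, z in rad. A call has exactly 8 rows; each row shifts and turns the commanded pose from where the row before left it, along the tool's axes as they then stand; what a row does not reach is not made up. A row lasts 1/8 s, in which the tool goes at most 62.5 mm and 10.7 degrees, less where a joint would pass 70% of its speed; a pose out of reach is approached as far as the arm can. A call with a gripper value outside its range is refused whole. The fingers move at their own pace and stop on an object; "force" is the grip in N (left out, the last holds). Time passes only in rows, so rows that do not move let the fingers close, or fill a call up. It gives the time, the measured TCP pose, the force, the opening and the grip force at its end, in the units of the state.
- ctrl.get_obs(): the state, without advancing time (a new reading comes with each control period).
- ctrl.camera(name): name is "side" or "top"; returns a dict with "pixels" (384x512x3 uint8, red, green, blue), "z_map" (384x512 float32, m along the optical axis (not along the pixel's ray), 0 where there is no reading), "mtx" (3x3 intrinsics, pixels), "pose" (4x4, takes a point from camera to world coordinates). Camera axes: x right, y up, looking along -z (the intrinsics and any distortion apply to the point x, -y, -z); pixel columns grow to the right and rows downward; lengths in m; the calibration is good to about 2 mm. A picture is of the moment at which its call begins.
- ctrl.hand_in(): hands the job in; it is judged then, once.
The state is a dict: "time_s": time; "qpos": joint angles; "joint_vel": joint speeds; "tau": joint torques, N m; "ee_pos": TCP position; "eef_rot": TCP orientation; "force": force on the tool from outside, world axes, zero at the start; "moment": the same for the moment, N m; "grip_width": finger opening in m; "grip_force": force on a finger pad.
Only numpy, scipy, OpenCV 4.12 (cv2) and the standard library are available. Lean on these libraries where they do the work, as an engineer would, in place of code of your own. Each camera call takes 0.05 s, during which the arm holds its last target. There are 200 camera calls.

## Working session

There is one attempt and no reset: what is moved stays moved. The work goes in short steps, Python scripts to look and compute and a tool call to move; the robot and the scene stay as the last step left them, time stands still between calls to the robot, and variables do not carry over. Pictures are saved under pics/ and viewed, at most 10 in all, crops included, and the job is handed in when it is done.

Besides the shell and the picture viewer there is one more tool, called after "Emit:" in YAML: its name, and indented under it one key for each argument. servo_tool: Moves the arm, as the interface text tells. Its arguments: {"type":"object","properties":{"plan":{"type":"array","items":{"type":"array","items":{"type":"number"}}},"force":{"type":"number"}},"required":["plan"]}

```bash
mkdir -p pics; cat > h.py <<'E'
import numpy as np, cv2
from station import ctrl
def pts(c):
    K=c["mtx"];z=c["z_map"];v,u=np.mgrid[:z.shape[0],:z.shape[1]]
    p=np.stack([(u-K[0,2])/K[0,0]*z,-(v-K[1,2])/K[1,1]*z,-z,np.ones_like(z)],-1)
    return (p@c["pose"].T)[...,:3]
E
python3 - <<'E'
from h import *
for n in("side","top"):
    c=ctrl.camera(n);cv2.imwrite(f"pics/{n}1.png",c["pixels"][...,::-1]);np.savez(f"pics/{n}1.npz",**{k:c[k] for k in c})
    print(n,c["mtx"].round(1).tolist(),c["pose"].round(3).tolist(),(c["z_map"]>0).mean())
o=ctrl.get_obs();print({k:np.round(v,4) for k,v in o.items()})
E
```

```text
side [[455.8, 0.0, 255.8], [0.0, 455.8, 190.7], [0.0, 0.0, 1.0]] [[0.848, 0.215, -0.484, 0.153], [-0.53, 0.359, -0.768, -0.591], [0.009, 0.908, 0.418, 0.474], [0.0, 0.0, 0.0, 1.0]] 0.9957682291666666
top [[481.0, 0.0, 257.2], [0.0, 481.0, 190.3], [0.0, 0.0, 1.0]] [[0.017, 0.987, -0.163, 0.461], [-1.0, 0.021, 0.018, 0.078], [0.021, 0.162, 0.987, 0.958], [0.0, 0.0, 0.0, 1.0]] 0.9957427978515625
{'time_s': np.float64(0.1), 'qpos': array([ 1.2304,  0.3004,  1.5215,  0.    ,  1.3207, -0.0666]), 'joint_vel': array([-0.001 , -0.0005, -0.0011,  0.0002, -0.0025,  0.0008]), 'tau': array([-2.00000e-04, -5.32643e+01, -3.53282e+01,  7.08000e-02,
        2.35000e-02, -0.00000e+00]), 'ee_pos': array([0.1486, 0.5293, 0.205 ]), 'eef_rot': array([-3.1406e+00, -1.0000e-04,  2.8678e+00]), 'force': array([0.3712, 0.1472, 0.2376]), 'moment': array([0.0077, 0.0606, 0.0027]), 'grip_force': np.float64(0.0), 'grip_width': np.float64(0.0941)}
```

View pics/side1.png

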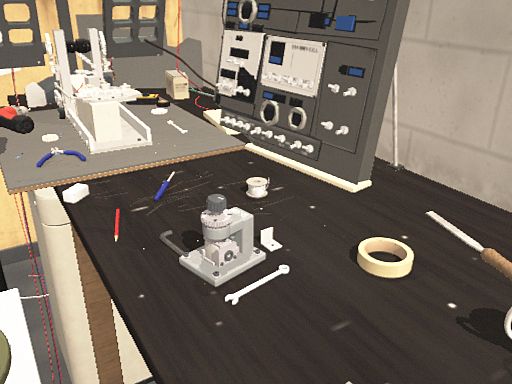

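View pics/top1.png

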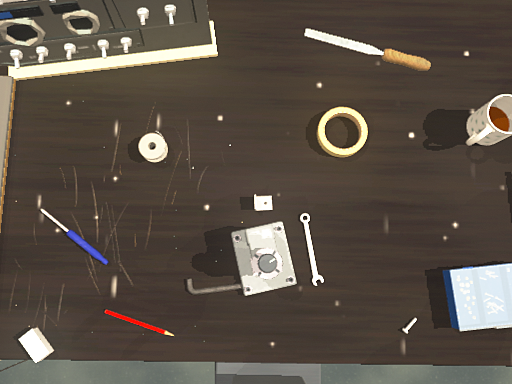

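The side view shows the jig with the knob at about (216,203). The top view has the knob at (268,263), the jig at (265,258), the spanner to the right and the hex key to the left.

```bash
python3 - <<'E'
from h import *
for n,(u,v) in(("top",(268,263)),("side",(216,203))):
    c=dict(np.load(f"pics/{n}1.npz"));P=pts(c);w=P[v-60:v+60,u-60:u+60].reshape(-1,3)
    z=w[:,2];h,e=np.histogram(z,np.arange(0.004,.16,.003));print(n,[(round(a,3),b) for a,b in zip(e,h) if b>3])
    zt=np.percentile(z[z>.115],80) if (z>.115).any() else 0
    k=w[(z>.115)]
    t=k[k[:,2]>zt-.004]
    for nm,s in(("knobtop",t),("knob",k),("ring",w[(z>.088)&(z<.112)]),("armtop",w[(z>.084)&(z<.09)])):
        s=s[:,:3]
        if len(s)<5: print(nm,len(s));continue
        (cx,cy),r=cv2.minEnclosingCircle(s[:,:2].astype(np.float32));print(nm,len(s),s.mean(0).round(4),'circ',round(cx,4),round(cy,4),round(r,4),'z',s[:,2].min().round(4),s[:,2].max().round(4),np.median(s[:,2]).round(4))
    b=w[(z>.008)&(z<.022)];print(cv2.minAreaRect(b[:,:2].astype(np.float32)))
    big=cv2.resize(c["pixels"][v-60:v+60,u-60:u+60],(600,600),interpolation=cv2.INTER_CUBIC);cv2.imwrite(f"pics/{n}c.png",big[...,::-1])
E
```

```text
top [(np.float64(0.004), np.int64(497)), (np.float64(0.007), np.int64(162)), (np.float64(0.01), np.int64(127)), (np.float64(0.013), np.int64(686)), (np.float64(0.016), np.int64(1015)), (np.float64(0.019), np.int64(146)), (np.float64(0.022), np.int64(56)), (np.float64(0.025), np.int64(17)), (np.float64(0.028), np.int64(19)), (np.float64(0.037), np.int64(4)), (np.float64(0.049), np.int64(6)), (np.float64(0.082), np.int64(32)), (np.float64(0.085), np.int64(243)), (np.float64(0.088), np.int64(376)), (np.float64(0.091), np.int64(36)), (np.float64(0.1), np.int64(55)), (np.float64(0.103), np.int64(308)), (np.float64(0.106), np.int64(78)), (np.float64(0.13), np.int64(6)), (np.float64(0.133), np.int64(81)), (np.float64(0.136), np.int64(190)), (np.float64(0.139), np.int64(29))]
knobtop 295 [0.4697 0.0494 0.2905] circ 0.469 0.0532 0.026 z 0.1355 0.9579 0.1377
knob 366 [0.4703 0.0483 0.2601] circ 0.4697 0.0527 0.0267 z 0.1197 0.9579 0.1374
ring 857 [0.4928 0.0491 0.0973] circ 0.4933 0.0488 0.0493 z 0.088 0.1093 0.1017
armtop 570 [0.5171 0.0542 0.088 ] circ 0.5123 0.0528 0.0352 z 0.084 0.09 0.088
[... 1401 characters left out ...]
), np.int64(13)), (np.float64(0.118), np.int64(32)), (np.float64(0.121), np.int64(31)), (np.float64(0.124), np.int64(28)), (np.float64(0.127), np.int64(28)), (np.float64(0.13), np.int64(41)), (np.float64(0.133), np.int64(48)), (np.float64(0.136), np.int64(97))]
knobtop 200 [ 0.3681 -0.1621  0.2442] circ 0.3131 -0.2674 0.3607 z 0.1338 0.4735 0.137
knob 382 [ 0.4144 -0.0698  0.1877] circ 0.3131 -0.2674 0.3607 z 0.1165 0.4735 0.1344
ring 567 [0.4739 0.0347 0.0993] circ 0.4893 0.0468 0.0483 z 0.088 0.1107 0.1031
armtop 378 [0.4998 0.0386 0.0873] circ 0.4925 0.0453 0.0489 z 0.084 0.0899 0.0876
((0.6416251063346863, 0.3194243907928467), (0.6931645274162292, 0.34602928161621094), 68.92413330078125)
```

View pics/sidec.png

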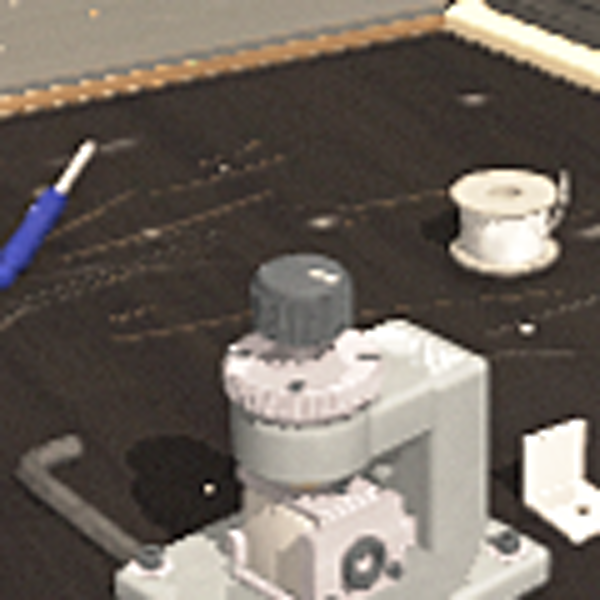

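View pics/topc.png

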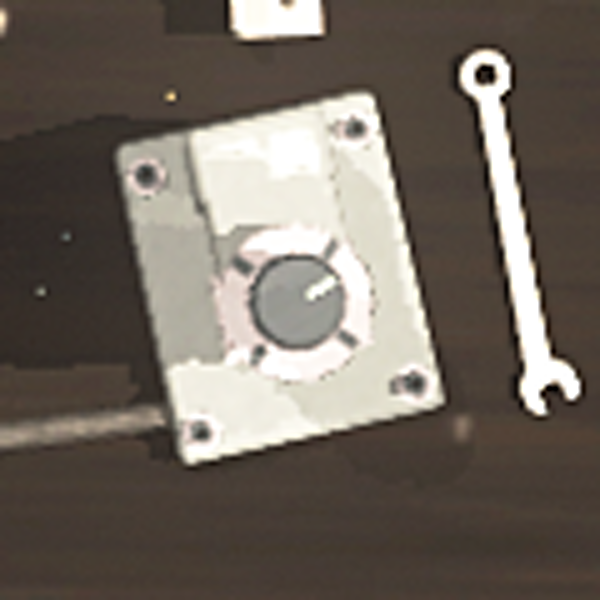

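Both crops agree. The knob is dark with its top at about z 0.137, the ring is bright with its top at about 0.104, and the jig is yawed about +12°. Next I'll refine the axis.

```bash
python3 - <<'E'
from h import *
for n,(u,v) in(("top",(268,263)),("side",(216,203))):
    c=dict(np.load(f"pics/{n}1.npz"));P=pts(c);P[c["z_map"]<=0]=0
    w=P[v-60:v+60,u-60:u+60].reshape(-1,3);z=w[:,2]
    for nm,a,b in(("knobtop",.1335,.145),("ringtop",.1005,.1075)):
        s=w[(z>a)&(z<b)];(cx,cy),r=cv2.minEnclosingCircle(s[:,:2].astype(np.float32))
        print(n,nm,len(s),s.mean(0).round(4),"med z",np.median(s[:,2]).round(4),"circ",round(cx,4),round(cy,4),round(r,4))
    # silhouette of the dark knob disk: contour of height mask, rays cast onto the top plane
    m=((P[...,2]>.1335)&(P[...,2]<.145)).astype(np.uint8)
    cn=max(cv2.findContours(m,cv2.RETR_EXTERNAL,cv2.CHAIN_APPROX_NONE)[0],key=cv2.contourArea)
    e=cv2.fitEllipse(cn);K=c["mtx"];d=np.array([(e[0][0]-K[0,2])/K[0,0],-(e[0][1]-K[1,2])/K[1,1],-1])
    d=c["pose"][:3,:3]@d;o=c["pose"][:3,3];print(" ellipse",e,"->",(o+d*(.137-o[2])/d[2]).round(4))
    for nm,px in(("all",P),):
        b=P.reshape(-1,3);b=b[(b[:,2]>.0135)&(b[:,2]<.0185)&(abs(b[:,0]-.49)<.085)&(abs(b[:,1]-.05)<.075)]
        print(" base",cv2.minAreaRect(b[:,:2].astype(np.float32)))
E
```

```text
top knobtop 295 [0.4721 0.0429 0.137 ] med z 0.1371 circ 0.4721 0.0429 0.0169
top ringtop 429 [0.4715 0.0439 0.1046] med z 0.1046 circ 0.4719 0.0432 0.0274
 ellipse ((123.48860931396484, 20.638607025146484), (20.232683181762695, 150.68190002441406), 80.59593963623047) -> [0.9046 0.312  0.137 ]
 base ((0.4836714267730713, 0.04582727700471878), (0.125461608171463, 0.10366702079772949), 13.607874870300293)
side knobtop 139 [0.4693 0.0394 0.1363] med z 0.1364 circ 0.4704 0.0404 0.0171
side ringtop 324 [0.4669 0.0352 0.1039] med z 0.1041 circ 0.4699 0.0405 0.0286
 ellipse ((301.7631530761719, 113.48521423339844), (13.564085006713867, 149.08624267578125), 105.1963119506836) -> [0.9283 0.4011 0.137 ]
 base ((0.4808248281478882, 0.044325828552246094), (0.12681591510772705, 0.10485134273767471), 12.949427604675293)
```

Emit:
servo_tool:
  plan:
    - [60,-0.04,-0.035,0,0,0,0]
    - [60,-0.04,-0.035,0,0,0,0]
    - [60,-0.04,-0.035,0,0,0,0]
    - [60,-0.04,-0.035,0,0,0,0]
    - [60,-0.04,-0.035,0,0,0,0]
    - [60,-0.04,-0.035,0,0,0,0]
    - [60,-0.04,-0.035,0,0,0,0]
    - [60,-0.04,-0.035,0,0,0,0]
  force: 20

```text
time_s: 1.1
ee_pos: [0.3817, 0.1718, 0.2054]
eef_rot: [3.142, 0.0, 2.868]
force: [1.0, 0.8, -0.1]
grip_width: 0.0566
grip_force: 0.0
```

Emit:
servo_tool:
  plan:
    - [60,-0.0408,-0.0341,0,0,0,0]
    - [60,-0.0408,-0.0341,0,0,0,0]
    - [60,-0.0408,-0.0341,0,0,0,0]
    - [60,0,0,0.01,0,0,0]
    - [60,0,0,0.02,0,0,0]
    - [60,0,0,0.02,0,0,0]
    - [60,0,0,0.01,0,0,0]
    - [60,0,0,0,0,0,0]

```text
time_s: 2.1
ee_pos: [0.4708, 0.0423, 0.1451]
eef_rot: [-3.141, -0.001, 2.868]
force: [-0.0, -0.4, -0.4]
grip_width: 0.0564
grip_force: 0.0
```

```bash
cat > snap.py <<'E'
import sys
from h import *
a=[]
for n in("side","top"):
    c=ctrl.camera(n);P=pts(c);P[c["z_map"]<=0]=0
    q=np.linalg.inv(c["pose"])@[.471,.042,.125,1];u=int(c["mtx"][0,2]+c["mtx"][0,0]*q[0]/-q[2]);v=int(c["mtx"][1,2]-c["mtx"][1,1]*q[1]/-q[2])
    im=c["pixels"][max(v-50,0):v+50,u-50:u+50];a.append(cv2.resize(im,(400,400),interpolation=cv2.INTER_CUBIC))
cv2.imwrite(f"pics/{sys.argv[1]}.png",np.hstack(a)[...,::-1])
o=ctrl.get_obs();print({k:np.round(o[k],4).tolist() for k in("time_s","qpos","ee_pos","eef_rot","force","moment")})
E
python3 snap.py a
```

```text
{'time_s': 2.2, 'qpos': [0.0116, 0.1908, 1.8031, 0.0, 1.147, -1.2857], 'ee_pos': [0.4714, 0.0421, 0.146], 'eef_rot': [3.1414, 0.0007, 2.8681], 'force': [0.3865, 0.4202, -0.6246], 'moment': [0.0528, -0.0294, 0.0335]}
```

View pics/a.png

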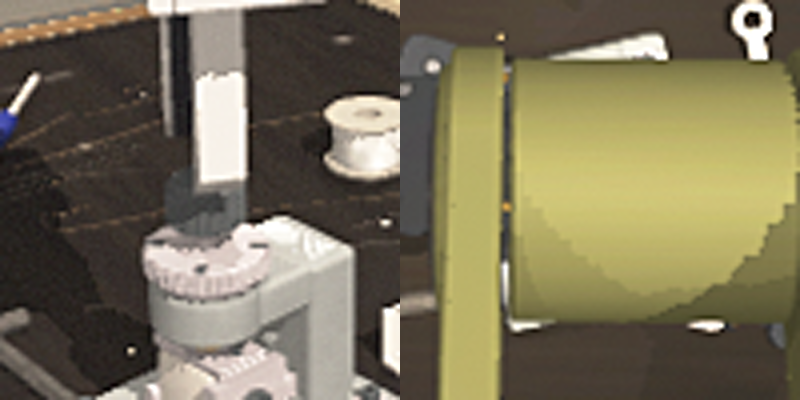

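The side view shows the fingers straddling the knob, with the dark pads reaching the tips. In the top view the arm hides the jig. Next I descend and close.

Emit:
servo_tool:
  plan:
    - [60,0,0,0.012,0,0,0]
    - [60,0,0,0.012,0,0,0]
    - [60,0,0,0.012,0,0,0]
    - [30,0,0,0,0,0,0]
    - [20,0,0,0,0,0,0]
    - [20,0,0,0,0,0,0]
    - [20,0,0,0,0,0,0]
    - [20,0,0,0,0,0,0]
  force: 20

```text
time_s: 3.2
ee_pos: [0.4718, 0.0429, 0.1098]
eef_rot: [3.139, 0.001, 2.868]
force: [3.7, 9.3, -2.5]
grip_width: 0.0329
grip_force: 20.0
```

```bash
cat > o.py <<'E'
from h import *
o=ctrl.get_obs();print({k:np.round(o[k],4).tolist() for k in("time_s","qpos","ee_pos","eef_rot","force","moment","grip_width","grip_force")})
R=o["eef_rot"];import scipy.spatial.transform as t
r=t.Rotation.from_euler("xyz",R);print("tool force",r.inv().apply(o["force"]).round(2),"tool moment",r.inv().apply(o["moment"]).round(3))
E
python3 o.py
```

```text
{'time_s': 3.2, 'qpos': [0.0122, 0.2389, 1.8385, 0.0021, 1.0625, -1.2859], 'ee_pos': [0.4718, 0.0429, 0.1098], 'eef_rot': [3.1394, 0.0011, 2.8679], 'force': [3.6961, 9.31, -2.4884], 'moment': [1.5521, -0.6485, -0.0285], 'grip_width': 0.0329, 'grip_force': 19.9991}
tool force [-1.04  9.96  2.51] tool moment [-1.67  -0.205  0.03 ]
```

Emit:
servo_tool:
  plan:
    - [20,0,0.001,0,0,0,0]
    - [20,0,0,0.0001,0,0,0.06]
    - [20,0,0,0.0001,0,0,0.06]
    - [20,0,0,0.0001,0,0,0.06]
    - [20,0,0,0.0001,0,0,0.06]
    - [20,0,0,0.0001,0,0,0.06]
    - [20,0,0,0.0001,0,0,0.06]
    - [20,0,0,0.0001,0,0,0.06]
  force: 30

```text
time_s: 4.2
ee_pos: [0.4718, 0.0429, 0.1091]
eef_rot: [3.141, 0.001, 2.446]
force: [0.9, 1.7, 0.1]
grip_width: 0.032
grip_force: 30.0
```

```bash
python3 o.py
```

```text
{'time_s': 4.2, 'qpos': [0.0133, 0.2405, 1.8384, 0.0001, 1.0619, -0.862], 'ee_pos': [0.4718, 0.0429, 0.1091], 'eef_rot': [3.141, 0.0005, 2.446], 'force': [0.9103, 1.7222, 0.0813], 'moment': [0.2343, -0.0569, 0.1403], 'grip_width': 0.032, 'grip_force': 29.9992}
tool force [ 0.4   1.91 -0.08] tool moment [-0.216  0.107 -0.14 ]
```

Emit:
servo_tool:
  plan:
    - [20,0,0,0.0001,0,0,0.04]
    - [20,0,0,0,0,0,0.04]
    - [20,0,0,0.0001,0,0,0.04]
    - [20,0,0,0,0,0,0.04]
    - [20,0,0,0.0001,0,0,0.04]
    - [20,0,0,0,0,0,0.04]
    - [20,0,0,0.0001,0,0,0.04]
    - [20,0,0,0,0,0,0.04]

```text
time_s: 5.2
ee_pos: [0.4718, 0.0429, 0.1086]
eef_rot: [3.141, 0.0, 2.127]
force: [1.3, 2.0, -2.5]
grip_width: 0.0322
grip_force: 30.0
```

```bash
python3 o.py
```

```text
{'time_s': 5.2, 'qpos': [0.0132, 0.2411, 1.8389, 0.0001, 1.0609, -0.5427], 'ee_pos': [0.4718, 0.0429, 0.1086], 'eef_rot': [3.1409, 0.0003, 2.1267], 'force': [1.3405, 1.9646, -2.4816], 'moment': [0.249, -0.1357, 0.1295], 'grip_width': 0.0322, 'grip_force': 29.9992}
tool force [0.96 2.17 2.48] tool moment [-0.247  0.14  -0.129]
```

Emit:
servo_tool:
  plan:
    - [20,0,0,0.0001,0,0,0.03]
    - [20,0,0,0,0,0,0.03]
    - [20,0,0,0.0001,0,0,0.03]
    - [20,0,0,0,0,0,0.03]
    - [20,0,0,0.0001,0,0,0.03]
    - [20,0,0,0,0,0,0.03]
    - [20,0,0,0.0001,0,0,0.03]
    - [20,0,0,0,0,0,0.03]

```text
time_s: 6.2
ee_pos: [0.4717, 0.0428, 0.1082]
eef_rot: [3.141, 0.0, 1.886]
force: [0.4, 2.8, 5.1]
grip_width: 0.0326
grip_force: 30.0
```

```bash
python3 o.py
```

```text
{'time_s': 6.2, 'qpos': [0.0132, 0.2418, 1.8392, 0.0001, 1.06, -0.3019], 'ee_pos': [0.4717, 0.0428, 0.1082], 'eef_rot': [3.1411, 0.0001, 1.8858], 'force': [0.4046, 2.7714, 5.0839], 'moment': [0.3575, -0.0791, 0.1208], 'grip_width': 0.0326, 'grip_force': 30.0008}
tool force [ 2.51  1.25 -5.08] tool moment [-0.186  0.315 -0.121]
```

Emit:
servo_tool:
  plan:
    - [20,0,0,0,0,0,0.03]
    - [20,0,0,0,0,0,0.03]
    - [20,0,0,0.0001,0,0,0.03]
    - [20,0,0,0,0,0,0.03]
    - [20,0,0,0.0001,0,0,0.03]
    - [20,0,0,0,0,0,0.03]
    - [20,0,0,0.0001,0,0,0.03]
    - [20,0,0,0,0,0,0.03]

```text
time_s: 7.2
ee_pos: [0.4717, 0.0428, 0.1078]
eef_rot: [3.141, -0.0, 1.646]
force: [2.1, 3.2, 5.3]
grip_width: 0.0321
grip_force: 30.0
```

```bash
python3 o.py
```

```text
{'time_s': 7.2, 'qpos': [0.0131, 0.2423, 1.8396, 0.0, 1.0593, -0.0619], 'ee_pos': [0.4717, 0.0428, 0.1078], 'eef_rot': [3.1412, -0.0, 1.6458], 'force': [2.0989, 3.2318, 5.2773], 'moment': [0.391, -0.1379, 0.172], 'grip_width': 0.0321, 'grip_force': 30.0007}
tool force [ 3.07  2.34 -5.28] tool moment [-0.167  0.38  -0.172]
```

Emit:
servo_tool:
  plan:
    - [20,0,0,0,0,0,0.015]
    - [20,0,0,0,0,0,0.015]
    - [20,0,0,0.0001,0,0,0.015]
    - [20,0,0,0,0,0,0.015]
    - [20,0,0,0,0,0,0.015]
    - [20,0,0,0,0,0,0.015]
    - [20,0,0,0,0,0,0.015]
    - [20,0,0,0,0,0,0.015]

```text
time_s: 8.2
ee_pos: [0.4717, 0.0428, 0.1076]
eef_rot: [3.141, -0.0, 1.527]
force: [2.4, 3.0, 5.4]
grip_width: 0.0323
grip_force: 30.0
```

```bash
python3 o.py
```

```text
{'time_s': 8.2, 'qpos': [0.0131, 0.2426, 1.8398, 0.0, 1.0589, 0.0574], 'ee_pos': [0.4717, 0.0428, 0.1076], 'eef_rot': [3.1412, -0.0, 1.5265], 'force': [2.4202, 2.9607, 5.3513], 'moment': [0.3566, -0.2223, 0.0398], 'grip_width': 0.0323, 'grip_force': 30.0008}
tool force [ 3.07  2.29 -5.35] tool moment [-0.206  0.366 -0.04 ]
```

```bash
cat > av.py <<'E'
import sys
from h import *
L=[]
for i in range(int(sys.argv[1])):
    o=ctrl.get_obs();L.append([o["moment"][2],o["tau"][5],*o["force"],o["eef_rot"][2]]);ctrl.camera("side")
L=np.array(L);print(L[:,:2].round(3).tolist());print(L.mean(0).round(4),L.std(0).round(4),o["time_s"],o["qpos"][5])
E
python3 av.py 8
```

```text
[[0.04, -0.112], [0.128, -0.092], [0.112, 0.319], [0.073, 0.146], [0.038, 0.076], [0.084, 0.058], [0.051, 0.054], [0.041, 0.054]]
[0.0708 0.063  2.0991 3.0808 5.1335 1.527 ] [3.240e-02 1.264e-01 2.060e-01 3.949e-01 5.430e-01 5.000e-04] 8.55 0.05649233165968527
```

Emit:
servo_tool:
  plan:
    - [20,0,0,0,0,0,0]
    - [20,0,0,0,0,0,0]
    - [20,0,0,0,0,0,0]
    - [20,0,0,0,0,0,0]
    - [20,0,0,0,0,0,0]
    - [20,0,0,0,0,0,0.02]
    - [20,0,0,0,0,0,0.02]
    - [20,0,0,0,0,0,0.02]

```text
time_s: 9.6
ee_pos: [0.4716, 0.0428, 0.1075]
eef_rot: [3.141, -0.0, 1.466]
force: [3.5, 3.0, 3.5]
grip_width: 0.0324
grip_force: 30.0
```

```bash
python3 av.py 4
```

```text
[[0.142, -0.192], [0.103, -0.171], [0.066, 0.348], [0.052, 0.172]]
[0.0909 0.0392 3.6858 3.1162 3.5458 1.4666] [0.0351 0.2296 0.1592 0.3078 0.3627 0.0008] 9.75 0.11633410672617696
```

Emit:
servo_tool:
  plan:
    - [20,0,0,0.0001,0,0,0]
    - [20,0,0,0,0,0,0]
    - [20,0,0,0,0,0,0]
    - [20,0,0,0,0,0,0]
    - [20,0,0,0,0,0,0.02]
    - [20,0,0,0,0,0,0.02]
    - [20,0,0,0,0,0,0.02]
    - [20,0,0,0,0,0,0.02]

```text
time_s: 10.8
ee_pos: [0.4716, 0.0428, 0.1074]
eef_rot: [3.141, -0.0, 1.387]
force: [4.5, 3.3, 3.5]
grip_width: 0.0323
grip_force: 30.0
```

```bash
python3 av.py 3
```

```text
[[0.166, -0.181], [0.1, -0.086], [0.048, 0.334]]
[0.1048 0.0223 4.1457 3.6403 3.2266 1.387 ] [0.0484 0.224  0.3011 0.2318 0.4675 0.0005] 10.9 0.19658346257334283
```

Emit:
servo_tool:
  plan:
    - [20,0,0,0.0001,0,0,0]
    - [20,0,0,0,0,0,0]
    - [20,0,0,0,0,0,0]
    - [20,0,0,0,0,0,0]
    - [20,0,0,0,0,0,0]
    - [20,0,0,0,0,0,0.02]
    - [20,0,0,0,0,0,0.02]
    - [20,0,0,0,0,0,0.02]

```text
time_s: 11.95
ee_pos: [0.4716, 0.0428, 0.1074]
eef_rot: [3.141, -0.0, 1.327]
force: [3.9, 2.7, 4.7]
grip_width: 0.0326
grip_force: 30.0
```

```bash
python3 av.py 3
```

```text
[[0.141, -0.17], [0.078, -0.075], [0.058, 0.345]]
[0.0921 0.0331 4.3885 2.9162 4.1032 1.327 ] [3.560e-02 2.239e-01 3.720e-01 7.362e-01 4.735e-01 5.000e-04] 12.05 0.25659975355900155
```

Emit:
servo_tool:
  plan:
    - [20,0,0,0.0001,0,0,0]
    - [20,0,0,0,0,0,0]
    - [20,0,0,0,0,0,0]
    - [20,0,0,0,0,0,0]
    - [20,0,0,0,0,0,0]
    - [20,0,0,0,0,0,0.02]
    - [20,0,0,0,0,0,0.02]
    - [20,0,0,0,0,0,0.02]

```text
time_s: 13.1
ee_pos: [0.4716, 0.0428, 0.1073]
eef_rot: [3.141, -0.0, 1.267]
force: [4.4, 3.9, 4.3]
grip_width: 0.0325
grip_force: 30.0
```

```bash
python3 av.py 3; python3 snap.py b
```

```text
[[0.125, -0.157], [0.083, -0.063], [0.113, 0.358]]
[0.1069 0.0458 4.2652 3.965  4.5776 1.2669] [0.0173 0.2239 0.1166 0.0453 0.4572 0.0005] 13.2 0.3167647099527973
{'time_s': 13.35, 'qpos': [0.0131, 0.2431, 1.8401, -0.0, 1.0582, 0.3162], 'ee_pos': [0.4716, 0.0428, 0.1073], 'eef_rot': [3.1414, -0.0, 1.2678], 'force': [3.5489, 3.9557, 4.1106], 'moment': [0.5183, -0.606, 0.0517]}
```

View pics/b.png

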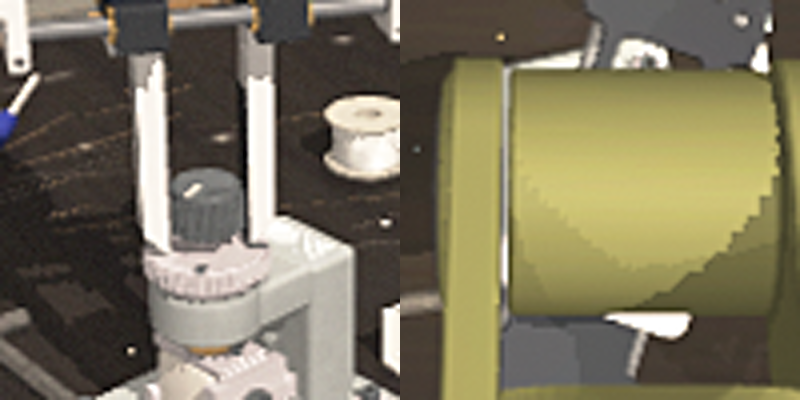

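The fingers straddle the knob. Its white mark has moved from right of centre to left, at about (192,188). I'll measure how far the knob has turned.

```bash
cat > mark.py <<'E'
from h import *
def ang(c,zt):
    P=pts(c);P[c["z_map"]<=0]=0
    m=(P[...,2]>zt-.0035)&(P[...,2]<zt+.006)&(np.hypot(P[...,0]-.4705,P[...,1]-.041)<.019)
    g=c["pixels"].mean(-1);q=P[m];b=g[m];mid=np.r_[(q[:,:2].max(0)+q[:,:2].min(0))/2]
    br=b>np.median(b)+45;d=q[br][:,:2].mean(0)-mid
    return m.sum(),br.sum(),mid.round(4),np.median(q[:,2]).round(4),d.round(4),np.arctan2(d[1],d[0]).round(3)
if __name__=="__main__":
    for n in("side","top"): print(n,ang(dict(np.load(f"pics/{n}1.npz")),.1368))
    print(ang(ctrl.camera("side"),.1345))
E
python3 mark.py
```

```text
side (np.int64(140), np.int64(10), array([0.4708, 0.041 ]), np.float64(0.1364), array([ 0.0055, -0.0065]), np.float64(-0.866))
top (np.int64(296), np.int64(26), array([0.4713, 0.0428]), np.float64(0.1371), array([ 0.0028, -0.0091]), np.float64(-1.271))
(np.int64(154), np.int64(9), array([0.4716, 0.0408]), np.float64(0.1341), array([-0.008 , -0.0031]), np.float64(-2.778))
```

Emit:
servo_tool:
  plan:
    - [20,0,0,0.0001,0,0,0]
    - [20,0,0,0,0,0,0]
    - [20,0,0,0,0,0,0]
    - [20,0,0,0,0,0,0]
    - [20,0,0,0,0,0,0]
    - [20,0,0,0,0,0,0.02]
    - [20,0,0,0,0,0,0.02]
    - [20,0,0,0,0,0,0.02]

```text
time_s: 14.4
ee_pos: [0.4716, 0.0428, 0.1072]
eef_rot: [3.141, -0.0, 1.207]
force: [4.5, 3.5, 4.2]
grip_width: 0.0324
grip_force: 30.0
```

```bash
python3 av.py 3
```

```text
[[0.198, -0.151], [0.07, -0.05], [0.124, 0.372]]
[0.1308 0.0572 4.1569 3.1796 4.7445 1.2067] [0.0525 0.2265 0.2522 0.2906 0.4741 0.0005] 14.5 0.3768838216422367
```

Emit:
servo_tool:
  plan:
    - [20,0,0,0,0,0,0]
    - [20,0,0,0,0,0,0]
    - [20,0,0,0,0,0,0]
    - [20,0,0,0,0,0,0]
    - [20,0,0,0,0,0,0]
    - [20,0,0,0,0,0,0.02]
    - [20,0,0,0,0,0,0.02]
    - [20,0,0,0,0,0,0.02]

```text
time_s: 15.55
ee_pos: [0.4716, 0.0428, 0.1071]
eef_rot: [3.141, -0.0, 1.147]
force: [3.6, 4.2, 3.2]
grip_width: 0.0328
grip_force: 30.0
```

```bash
python3 av.py 3
```

```text
[[0.146, -0.125], [0.193, -0.031], [0.127, 0.39]]
[0.1553 0.0777 3.6606 3.6463 3.6247 1.1467] [2.770e-02 2.239e-01 2.141e-01 4.297e-01 5.164e-01 5.000e-04] 15.65 0.43680846568040044
```

Emit:
servo_tool:
  plan:
    - [20,0,0,0.0001,0,0,0]
    - [20,0,0,0,0,0,0]
    - [20,0,0,0,0,0,0]
    - [20,0,0,0,0,0,0]
    - [20,0,0,0,0,0,0]
    - [20,0,0,0,0,0,0.02]
    - [20,0,0,0,0,0,0.02]
    - [20,0,0,0,0,0,0.02]

```text
time_s: 16.7
ee_pos: [0.4716, 0.0428, 0.107]
eef_rot: [3.141, -0.0, 1.087]
force: [4.6, 3.2, 3.2]
grip_width: 0.0326
grip_force: 30.0
```

```bash
python3 av.py 3
```

```text
[[0.251, -0.108], [0.151, -0.014], [0.122, 0.407]]
[0.1747 0.0947 3.8373 2.7922 3.9861 1.0866] [5.520e-02 2.239e-01 8.456e-01 3.748e-01 6.348e-01 5.000e-04] 16.8 0.4970516473186108
```

Emit:
servo_tool:
  plan:
    - [20,0,0,0.0001,0,0,0]
    - [20,0,0,0,0,0,0]
    - [20,0,0,0,0,0,0]
    - [20,0,0,0,0,0,0]
    - [20,0,0,0,0,0,0]
    - [20,0,0,0,0,0,0.02]
    - [20,0,0,0,0,0,0.02]
    - [20,0,0,0,0,0,0.02]

```text
time_s: 17.85
ee_pos: [0.4715, 0.0428, 0.1069]
eef_rot: [3.142, -0.0, 1.027]
force: [4.1, 2.5, 4.4]
grip_width: 0.0329
grip_force: 30.0
```

```bash
python3 av.py 10
```

```text
[[0.232, -0.091], [0.176, 0.004], [0.147, 0.426], [0.14, 0.244], [0.144, 0.171], [0.169, 0.152], [0.172, 0.148], [0.156, 0.147], [0.101, 0.147], [0.113, 0.147]]
[0.1548 0.1495 3.67   3.3422 4.5388 1.0271] [0.0347 0.1283 0.435  0.4008 0.3496 0.0005] 18.3 0.556606409278138
```

Emit:
servo_tool:
  plan:
    - [20,0,0,0,0,0,0]
    - [20,0,0,0,0,0,0]
    - [20,0,0,0,0,0,0.0]
    - [20,0,0,0,0,0,0.0]
    - [20,0,0,0,0,0,0]
    - [20,0,0,0,0,0,0]
    - [20,0,0,0,0,0,0.02]
    - [20,0,0,0,0,0,0.02]

```text
time_s: 19.35
ee_pos: [0.4715, 0.0428, 0.1069]
eef_rot: [3.142, 0.0, 0.987]
force: [4.5, 3.5, 4.6]
grip_width: 0.0325
grip_force: 30.0
```

```bash
python3 av.py 10
```

```text
[[0.298, -0.081], [0.196, 0.018], [0.19, 0.44], [0.184, 0.258], [0.166, 0.185], [0.172, 0.166], [0.15, 0.162], [0.157, 0.161], [0.12, 0.161], [0.129, 0.161]]
[0.1761 0.1633 4.2248 3.2878 4.15   0.9871] [4.700e-02 1.291e-01 5.660e-01 2.833e-01 3.786e-01 5.000e-04] 19.8 0.5965737339062003
```

Emit:
servo_tool:
  plan:
    - [80,0,0,0,0,0,0]
    - [80,0,0,0,0,0,0]
    - [80,0,0,0,0,0,0]
    - [80,0,0,0,0,0,0]
    - [80,0,0,-0.004,0,0,-0.1]
    - [80,0,0,0,0,0,-0.17]
    - [80,0,0,0,0,0,-0.17]
    - [80,0,0,0,0,0,-0.17]
  force: 20

```text
time_s: 20.85
ee_pos: [0.4715, 0.0428, 0.1109]
eef_rot: [-3.141, 0.0, 1.603]
force: [-0.3, 0.1, -0.0]
grip_width: 0.0753
grip_force: 0.0
```

Emit:
servo_tool:
  plan:
    - [80,0,0,0,0,0,-0.17]
    - [80,0,0,0,0,0,-0.17]
    - [80,0,0,0,0,0,-0.17]
    - [80,0,0,0,0,0,-0.17]
    - [80,0,0,0,0,0,-0.17]
    - [80,0,0,0,0,0,-0.17]
    - [80,0,0,0,0,0,-0.17]
    - [80,0,0,0,0,0,0]

```text
time_s: 21.85
ee_pos: [0.4715, 0.0428, 0.1109]
eef_rot: [-3.141, -0.0, 2.787]
force: [-0.0, -0.1, 0.1]
grip_width: 0.0751
grip_force: 0.0
```

```bash
python3 o.py; python3 - <<'E'
from h import *
from mark import ang
c=ctrl.camera("side");print(ang(c,.1343))
P=pts(c);P[c["z_map"]<=0]=0
z=P[...,2];r=np.hypot(P[...,0]-.4710,P[...,1]-.0415);s=(r>.019)&(r<.025)&(z>.098)&(z<.109);print(np.median(z[s]),s.sum())
E
```

```text
{'time_s': 21.85, 'qpos': [0.0131, 0.2378, 1.837, -0.0, 1.067, -1.2028], 'ee_pos': [0.4715, 0.0428, 0.1109], 'eef_rot': [-3.1415, -0.0002, 2.7867], 'force': [-0.0129, -0.0994, 0.1107], 'moment': [0.0411, -0.0309, 0.0354], 'grip_width': 0.0751, 'grip_force': 0.0}
tool force [-0.02 -0.1  -0.11] tool moment [-0.049 -0.015 -0.035]
(np.int64(44), np.int64(4), array([0.4701, 0.0442]), np.float64(0.1335), array([ 0.0035, -0.0065]), np.float64(-1.084))
0.10415510443514694 80
```

Emit:
servo_tool:
  plan:
    - [80,0,0,0.005,0,0,0]
    - [80,0,0,0.006,0,0,0]
    - [80,0,0,0.006,0,0,0]
    - [80,0,0,0.0015,0,0,0]
    - [60,0,0,0,0,0,0]
    - [45,0,0,0,0,0,0]
    - [45,0,0,0,0,0,0]
    - [45,0,0,0,0,0,0]
  force: 45

```text
time_s: 22.9
ee_pos: [0.4717, 0.043, 0.0926]
eef_rot: [3.141, 0.0, 2.788]
force: [0.7, 2.2, -0.1]
grip_width: 0.0531
grip_force: 45.0
```

```bash
python3 o.py
```

```text
{'time_s': 22.9, 'qpos': [0.0133, 0.2646, 1.8524, 0.0003, 1.0241, -1.2039], 'ee_pos': [0.4717, 0.043, 0.0926], 'eef_rot': [3.1411, 0.0004, 2.7878], 'force': [0.68, 2.2088, -0.1058], 'moment': [0.4427, -0.2448, -0.0314], 'grip_width': 0.0531, 'grip_force': 45.0}
tool force [0.13 2.31 0.11] tool moment [-0.5   -0.076  0.032]
```

Emit:
servo_tool:
  plan:
    - [45,0,0,0.0001,0,0,0.07]
    - [45,0,0,0.0001,0,0,0.07]
    - [45,0,0,0.0001,0,0,0.07]
    - [45,0,0,0.0001,0,0,0.07]
    - [45,0,0,0.0001,0,0,0.07]
    - [45,0,0,0.0001,0,0,0.07]
    - [45,0,0,0.0001,0,0,0.07]
    - [45,0,0,0.0001,0,0,0.07]

```text
time_s: 23.9
ee_pos: [0.4717, 0.0429, 0.0917]
eef_rot: [3.141, 0.0, 2.226]
force: [0.8, 2.5, 0.1]
grip_width: 0.0533
grip_force: 45.0
```

```bash
python3 o.py
```

```text
{'time_s': 23.9, 'qpos': [0.0133, 0.2659, 1.853, 0.0002, 1.0221, -0.6419], 'ee_pos': [0.4717, 0.0429, 0.0917], 'eef_rot': [3.1411, 0.0002, 2.2259], 'force': [0.753, 2.4766, 0.0721], 'moment': [0.4076, -0.216, 0.2475], 'grip_width': 0.0533, 'grip_force': 44.9986}
tool force [ 1.51  2.11 -0.07] tool moment [-0.42   0.192 -0.247]
```

Emit:
servo_tool:
  plan:
    - [45,0,0,0,0,0,0]
    - [45,0,0,0,0,0,0]
    - [45,0,0,0,0,0,0]
    - [45,0,0,0,0,0,0]
    - [45,0,0,0,0,0,0]
    - [45,0,0,0.0001,0,0,0.02]
    - [45,0,0,0,0,0,0.02]
    - [45,0,0,0,0,0,0.02]

```text
time_s: 24.9
ee_pos: [0.4717, 0.0429, 0.0917]
eef_rot: [3.141, 0.0, 2.168]
force: [3.4, 4.3, -1.5]
grip_width: 0.0532
grip_force: 45.0
```

```bash
python3 av.py 8
```

```text
[[0.298, -0.071], [0.232, 0.029], [0.15, 0.417], [0.127, 0.228], [0.112, 0.156], [0.153, 0.139], [0.099, 0.135], [0.176, 0.134]]
[ 0.1683  0.1459  3.0425  4.3995 -0.6769  2.1681] [6.240e-02 1.329e-01 3.736e-01 4.154e-01 8.050e-01 5.000e-04] 25.25 -0.5843953049656998
```

Emit:
servo_tool:
  plan:
    - [45,0,0,0.0001,0,0,0.04]
    - [45,0,0,0,0,0,0.04]
    - [45,0,0,0.0001,0,0,0.04]
    - [45,0,0,0,0,0,0.04]
    - [45,0,0,0.0001,0,0,0.02]
    - [45,0,0,0,0,0,0.02]
    - [45,0,0,0.0001,0,0,0.02]
    - [45,0,0,0,0,0,0.02]

```text
time_s: 26.3
ee_pos: [0.4717, 0.0429, 0.0913]
eef_rot: [3.141, 0.0, 1.928]
force: [3.4, 4.4, 0.5]
grip_width: 0.0527
grip_force: 45.0
```

```bash
python3 av.py 3
```

```text
[[0.233, -0.084], [0.205, 0.026], [0.138, 0.419]]
[0.1918 0.1204 2.7481 4.5512 0.422  1.9273] [0.0396 0.2155 0.4899 0.0871 0.2978 0.0005] 26.4 -0.3435829879162774
```

Emit:
servo_tool:
  plan:
    - [45,0,0,0.0001,0,0,0.02]
    - [45,0,0,0,0,0,0.02]
    - [45,0,0,0,0,0,0.02]
    - [45,0,0,0.0001,0,0,0.02]
    - [45,0,0,0,0,0,0.02]
    - [45,0,0,0,0,0,0.02]
    - [45,0,0,0,0,0,0.02]
    - [45,0,0,0.0001,0,0,0.02]

```text
time_s: 27.45
ee_pos: [0.4717, 0.0429, 0.091]
eef_rot: [3.141, 0.0, 1.767]
force: [2.3, 3.9, 2.3]
grip_width: 0.0526
grip_force: 45.0
```

```bash
python3 av.py 3
```

```text
[[0.27, -0.074], [0.177, 0.027], [0.146, 0.416]]
[0.1976 0.1227 2.2834 4.5473 1.7223 1.767 ] [5.270e-02 2.112e-01 8.400e-02 4.821e-01 6.807e-01 5.000e-04] 27.55 -0.18339705958111138
```

Emit:
servo_tool:
  plan:
    - [45,0,0,0.0001,0,0,0.02]
    - [45,0,0,0,0,0,0.02]
    - [45,0,0,0,0,0,0.02]
    - [45,0,0,0.0001,0,0,0.02]
    - [45,0,0,0,0,0,0.02]
    - [45,0,0,0,0,0,0.02]
    - [45,0,0,0,0,0,0.02]
    - [45,0,0,0,0,0,0.02]

```text
time_s: 28.6
ee_pos: [0.4717, 0.0429, 0.0908]
eef_rot: [3.141, -0.0, 1.607]
force: [3.2, 4.2, 0.5]
grip_width: 0.0527
grip_force: 45.0
```

```bash
python3 av.py 3
```

```text
[[0.265, -0.072], [0.202, 0.028], [0.155, 0.415]]
[0.2072 0.1234 2.7065 4.5619 0.5048 1.6068] [0.0449 0.2102 0.3566 0.2819 0.4599 0.0005] 28.7 -0.023169680514935818
```

Emit:
servo_tool:
  plan:
    - [45,0,0,0.0001,0,0,0.02]
    - [45,0,0,0,0,0,0.02]
    - [45,0,0,0,0,0,0.02]
    - [45,0,0,0.0001,0,0,0.02]
    - [45,0,0,0,0,0,0.02]
    - [45,0,0,0,0,0,0.02]
    - [45,0,0,0,0,0,0.02]
    - [45,0,0,0,0,0,0.02]

```text
time_s: 29.75
ee_pos: [0.4716, 0.0428, 0.0905]
eef_rot: [3.141, -0.0, 1.447]
force: [2.9, 5.0, 0.2]
grip_width: 0.0533
grip_force: 45.0
```

```bash
python3 av.py 3
```

```text
[[0.256, -0.071], [0.227, 0.029], [0.162, 0.416]]
[0.2148 0.1245 2.9787 4.7126 0.0476 1.4468] [0.0394 0.2102 0.3288 0.2339 0.1327 0.0005] 29.85 0.13682305724071814
```

Emit:
servo_tool:
  plan:
    - [45,0,0,0.0001,0,0,0.02]
    - [45,0,0,0,0,0,0.02]
    - [45,0,0,0,0,0,0.02]
    - [45,0,0,0.0001,0,0,0.02]
    - [45,0,0,0,0,0,0.02]
    - [45,0,0,0,0,0,0.02]
    - [45,0,0,0,0,0,0.02]
    - [45,0,0,0,0,0,0.02]

```text
time_s: 30.9
ee_pos: [0.4716, 0.0428, 0.0903]
eef_rot: [3.141, -0.0, 1.287]
force: [1.8, 5.2, -0.7]
grip_width: 0.0529
grip_force: 45.0
```

```bash
python3 av.py 3
```

```text
[[0.281, -0.063], [0.259, 0.037], [0.207, 0.424]]
[ 0.2489  0.1323  2.8941  4.5473 -0.0458  1.2868] [3.120e-02 2.101e-01 7.998e-01 4.593e-01 7.580e-01 5.000e-04] 31.0 0.29683155970331515
```

Emit:
servo_tool:
  plan:
    - [45,0,0,0.0001,0,0,0.02]
    - [45,0,0,0,0,0,0.02]
    - [45,0,0,0,0,0,0.02]
    - [45,0,0,0,0,0,0.02]
    - [45,0,0,0,0,0,0.02]
    - [45,0,0,0,0,0,0.02]
    - [45,0,0,0,0,0,0.02]
    - [45,0,0,0,0,0,0.02]

```text
time_s: 32.05
ee_pos: [0.4716, 0.0429, 0.0901]
eef_rot: [3.141, -0.0, 1.127]
force: [3.0, 4.3, -2.0]
grip_width: 0.0527
grip_force: 45.0
```

```bash
python3 av.py 3
```

```text
[[0.273, -0.039], [0.229, 0.061], [0.21, 0.448]]
[ 0.2373  0.1568  3.5203  4.2033 -1.4567  1.1268] [0.0262 0.2101 0.4731 0.287  0.4694 0.0005] 32.15 0.4567753881673141
```

Emit:
servo_tool:
  plan:
    - [45,0,0,0,0,0,0.02]
    - [45,0,0,0,0,0,0.02]
    - [45,0,0,0,0,0,0.02]
    - [45,0,0,0,0,0,0.02]
    - [45,0,0,0,0,0,0.02]
    - [45,0,0,0,0,0,0.02]
    - [45,0,0,0,0,0,0.02]
    - [45,0,0,0,0,0,0.02]

```text
time_s: 33.2
ee_pos: [0.4716, 0.0428, 0.0899]
eef_rot: [3.141, -0.0, 0.967]
force: [4.9, 4.9, -3.7]
grip_width: 0.053
grip_force: 45.0
```

```bash
python3 av.py 3
```

```text
[[0.312, -0.002], [0.283, 0.097], [0.209, 0.485]]
[ 0.2676  0.1934  4.3244  4.7185 -3.7364  0.9669] [0.0434 0.21   0.4832 0.1453 0.2636 0.0005] 33.3 0.6167689884960302
```

Emit:
servo_tool:
  plan:
    - [45,0,0,0,0,0,0.02]
    - [45,0,0,0,0,0,0.02]
    - [45,0,0,0,0,0,0.02]
    - [45,0,0,0,0,0,0.02]
    - [45,0,0,0,0,0,0.02]
    - [45,0,0,0,0,0,0.02]
    - [45,0,0,0,0,0,0.02]
    - [45,0,0,0,0,0,0.02]

```text
time_s: 34.35
ee_pos: [0.4716, 0.0428, 0.0898]
eef_rot: [3.142, -0.0, 0.807]
force: [5.0, 4.7, -6.9]
grip_width: 0.0532
grip_force: 45.0
```

```bash
python3 av.py 3
```

```text
[[0.395, 0.044], [0.35, 0.141], [0.278, 0.529]]
[ 0.3407  0.2379  5.2557  4.578  -6.0859  0.807 ] [4.810e-02 2.099e-01 5.861e-01 2.946e-01 6.971e-01 5.000e-04] 34.45 0.7767186019591934
```

Emit:
servo_tool:
  plan:
    - [45,0,0,0.0003,0,0,0.02]
    - [45,0,0,0,0,0,0.02]
    - [45,0,0,0,0,0,0.02]
    - [45,0,0,0,0,0,0.02]
    - [45,0,0,0,0,0,0.02]
    - [45,0,0,0,0,0,0.02]
    - [45,0,0,0,0,0,0.02]
    - [45,0,0,0,0,0,0.02]

```text
time_s: 35.5
ee_pos: [0.4716, 0.0428, 0.0896]
eef_rot: [3.142, -0.0, 0.647]
force: [4.5, 4.8, -4.4]
grip_width: 0.0528
grip_force: 45.0
```

```bash
python3 av.py 3
```

```text
[[0.451, 0.092], [0.418, 0.186], [0.275, 0.577]]
[ 0.3816  0.2849  4.2575  4.857  -4.0158  0.647 ] [0.0766 0.2099 0.326  0.0498 0.2396 0.0005] 35.6 0.9366762213923825
```

Emit:
servo_tool:
  plan:
    - [45,0,0,0,0,0,0]
    - [45,0,0,0,0,0,0]
    - [45,0,0,0,0,0,0]
    - [45,0,0,0,0,0,0.02]
    - [45,0,0,0,0,0,0.02]
    - [45,0,0,0,0,0,0.02]
    - [45,0,0,0,0,0,0.02]
    - [45,0,0,0,0,0,0.02]

```text
time_s: 36.65
ee_pos: [0.4716, 0.0429, 0.0895]
eef_rot: [3.142, -0.0, 0.547]
force: [5.6, 4.2, -6.1]
grip_width: 0.0531
grip_force: 45.0
```

```bash
python3 av.py 8
```

```text
[[0.51, 0.126], [0.403, 0.22], [0.273, 0.611], [0.291, 0.423], [0.324, 0.351], [0.318, 0.333], [0.358, 0.33], [0.332, 0.329]]
[ 0.3512  0.3404  5.1856  4.7883 -5.2613  0.5476] [7.060e-02 1.327e-01 5.764e-01 5.012e-01 5.463e-01 5.000e-04] 37.0 1.0361439823461631
```

Emit:
servo_tool:
  plan:
    - [80,0,0,0,0,0,0]
    - [80,0,0,0,0,0,0]
    - [80,0,0,0,0,0,0]
    - [80,0,0,0,0,0,0]
    - [80,0,0,-0.02,0,0,0]
    - [80,0,0,-0.04,0,0,0]
    - [80,0,0,-0.04,0,0,0]
    - [80,0,0,-0.02,0,0,0]

```text
time_s: 38.05
ee_pos: [0.4719, 0.0427, 0.212]
eef_rot: [3.14, -0.002, 0.548]
force: [0.4, -0.3, -1.0]
grip_width: 0.0754
grip_force: 0.0
```

```bash
python3 o.py; python3 snap.py c; python3 - <<'E'
from h import *
from mark import ang
c=ctrl.camera("side");print(ang(c,.1340))
P=pts(c);P[c["z_map"]<=0]=0
z=P[...,2];r=np.hypot(P[...,0]-.4710,P[...,1]-.0415);s=(r>.019)&(r<.025)&(z>.098)&(z<.109);print(np.median(z[s]),s.sum())
E
```

```text
{'time_s': 38.05, 'qpos': [0.013, 0.1222, 1.7206, -0.0001, 1.2963, 1.0362], 'ee_pos': [0.4719, 0.0427, 0.212], 'eef_rot': [3.1403, -0.0021, 0.5477], 'force': [0.4003, -0.3468, -1.0011], 'moment': [-0.0509, 0.1535, -0.0071], 'grip_width': 0.0754, 'grip_force': 0.0}
tool force [0.16 0.5  1.  ] tool moment [ 0.036 -0.158  0.007]
{'time_s': 38.15, 'qpos': [0.0131, 0.1225, 1.7208, -0.0001, 1.2947, 1.0361], 'ee_pos': [0.4723, 0.0428, 0.2118], 'eef_rot': [3.1397, -0.0031, 0.5478], 'force': [-0.4085, -0.227, -0.6488], 'moment': [-0.0336, 0.131, -0.0131]}
(np.int64(143), np.int64(7), array([0.4708, 0.041 ]), np.float64(0.1335), array([-0.0077, -0.0009]), np.float64(-3.03))
0.10088065861083878 106
```

View pics/c.png

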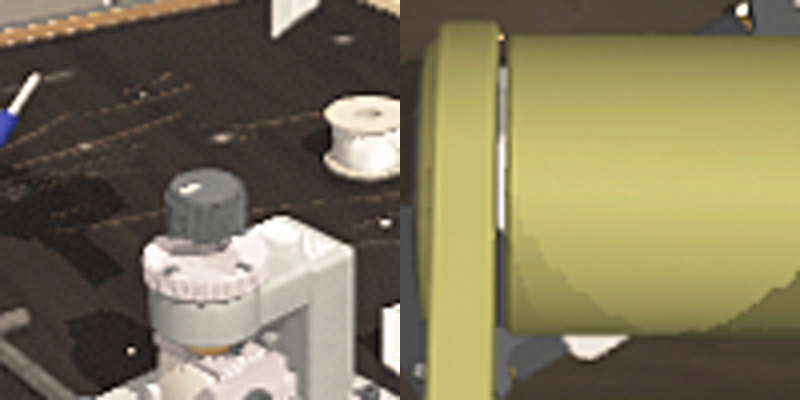

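The gripper is clear above the jig. The ring sits on its washer, and the knob's mark at (190,188) is where the clamping turn left it. I'm handing in now.

```bash
python3 -c "
from station import ctrl;print(ctrl.hand_in())"
```

```text
the job is handed in; nothing more can be done
None
```

I clamped the block to about 0.11 N m over free and tightened the lock ring to about 0.19 N m over free, both inside their limits, then cleared the arm and handed the job in at about 38 s; I never touched the tools or bracket, and the hand-in returned no verdict.

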